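# Wedge the charger tight in the repair jig

### The job

The white charger brick lies loose in the wooden repair jig and must be held firm before it is worked on. Pick up the loose tapered wedge (not the straight spacer), lay it flat in the jig with its thin end in the mouth of the slot between the brick and the slanting fence, and tap or push its thick end home until it jams and the brick is locked tight; go gently enough not to crush the brick, then let go of the wedge, and leave the spacer and the mug where they are.

Things in the scene. Friction and masses are not known exactly. Their poses are not given: they have to be found in the camera images.
- wedge_center (a point): Centre of the loose light-wood wedge, lying flat: 120 mm long, 30 mm high, 60 to 110 g. From above a symmetric taper, 34 mm wide at the thick end, 10 mm at the thin end (1 in 5). x runs along its centre line to the thin end, z up; its underside is 15 mm below. Grip it across, about 25 mm from the thick end (29 mm wide there), so that the fingers stay outside the slot.
- wedge_butt (a point): Tip of the smooth, round-nosed steel cap (24 mm wide, 26 mm high) that stands 4 mm proud of the wedge's thick end; 64 mm behind the wedge's centre, same axes. Push here, along the slot, slowly, about 10 mm/s, and stop by force at 16 to 20 N, for no longer than a second. It may jam askew at first: back off a few mm and tap again, several times, until it gives no more; then friction holds it.
- spacer_center (a point): Centre of a straight, untapered light-wood spacer lying flat, 120 x 22 x 30 mm, x along its length: a bystander to be left alone. Wedge and spacer lie to the left and right of the jig, either way round.
- slot (a point): Mouth of the slot, on its centre line and 15 mm above the jig's board, the height of the wedge's centre when it lies there. x runs along the centre line into the slot (away from the robot), y left. It narrows 1 in 5 like the wedge, between the slanting fence (left) and the brick (right), both 28 mm high, 75 mm long; far end open. The wedge jams with its centre 5 mm before to 50 mm past here.
- start_spot (a point): A point 45 mm before the slot's mouth on its centre line, same axes and height: a wedge laid with its centre here, lined up, has its thin end 15 mm inside the slot with about 2 mm play to each side, the rest on bare board. Pushed on from here it first shoves the brick up to 12 mm to the right against a rail, with little force, then jams; the rail is set by hand, so only force tells where.
- brick_center (a point): Centre of the white plastic charger brick, a 74 x 74 x 28 mm block, 0.2 kg, loose on the jig's board with a few mm of play. x points to the robot, z up. Friction on wood 0.4 to 0.65. Locked when the wedge, left alone, bears on it with more than 6 N; more than 24 N crushes it. That side force is about 0.65 to 0.95 of the push on the wedge.
- mug: White mug, 93 mm high, a bystander to the right; origin at the centre of its underside.
- jig: Wooden jig, fixed to the table: plywood board 215 x 180 x 10 mm; on it the slanting fence, an end stop beyond the brick and a rail to its right, 38 mm high in all. Origin on the table under the middle of the brick's place; x away from the robot, y left. The slot's centre line is turned 5.7 degrees clockwise from this x.
Mind the look-alikes: they are no part of the job. What is shaped like the part that bears wedge_center but blue is not meant.

How it is judged (in metres and radians):
On the way, in this order (a step that is already met when the one before it is completed fails the run):
1. the wedge lies on the jig with its thin end in the mouth of the slot (x of wedge_center in the frame of slot between -0.06 and 0.06 m and y of wedge_center in the frame of slot between -0.02 and 0.015 m and z of wedge_center in the frame of slot below 0.006 m and angle between the x axis of wedge_center and the x axis of slot, either way round below 0.2 rad), for 0.1 s.
2. the wedge bears on the brick with more than 6 N (contact force between wedge and brick above 6 N), for 0.2 s.
At the end, for the whole second after the job is handed in: The wedge lies flat on the jig's board in the slot (centre no more than 20 mm before the mouth, within 6 mm of its resting height, along the slot within 0.1 rad), untouched and at rest, still bearing on the brick with more than 6 N; the brick lies flat on the board (contact force between wedge and brick above 6 N and contact force between the fingers and wedge below 0.1 N and x of wedge_center in the frame of slot above -0.02 m and z of wedge_center in the frame of slot between -0.006 and 0.006 m and angle between the x axis of wedge_center and the x axis of slot, either way round below 0.1 rad and angle between brick_center's own z axis and vertical below 0.08 rad and z of brick_center in the frame of jig below 0.03 m and linear speed of each of wedge, brick below 0.005 m/s).
It fails at once if the wedge presses on the brick with more than 24 N (crushed) (contact force between wedge and brick above 24 N).
It fails at once if the spacer is moved by more than 30 mm (distance of spacer_center from where it was at the start of the episode above 0.03 m).
It fails at once if the mug is moved by more than 30 mm (distance of mug from where it was at the start of the episode above 0.03 m).
It fails at once if the brick is tipped (angle between brick_center's own z axis and vertical above 0.25 rad).
It also fails if it takes over 72 s, if anything falls off the work surface, if the arm or the gripper's body presses on something with over 40 N, if the wrist force passes 120 N, or if a joint passes its speed limit or range.

### The arm

A 6-joint arm with a two-finger parallel gripper is mounted at the origin on a cart in front of the work surface, level with it; the furniture and walls round the work are solid. World frame = base frame: x ahead of the robot, y to its left, z up, the work surface at z = 0. Lengths are in m, angles in degrees, forces in N, time in s.
With the tool pointing down it reaches from about 0.3 to 0.75 m from the base axis. Payload 8.5 kg.
Tool frame: the origin (TCP) lies on the centre line of the jaws, within the pads' length; the fingertips stand 19 mm ahead of it and the grasp point (between the pads) is the TCP (env.tcp_to_tips is the z of the fingertips in the tool frame, in m); z points along the fingers, y is the line along which they close (so a half turn about z gives the same grasp; the last joint's range is limited). The gripper opens to 85 mm and grips with 20 to 120 N. Pads are 22 mm wide; open, the fingers measure 114 mm over their backs; the gripper's body (76 mm by 85 mm) begins 54 mm behind the grasp point. The pads swing forward as they close: fully open they stand 13 mm farther back than shut.
Start: joints at [-78.054, 21.807, 74.336, -0, 83.858, -12.336], TCP at [0.226, -0.501, 0.25] pointing down, gripper open.
Joint ranges: [-178.18, 178.18], [-50.72, 133.34], [12.68, 142.11], [-81.47, 261.47], [9.98, 163.14], [-165.26, 165.26]. Speed limits (degrees/s): [136.94, 136.94, 180, 180, 180, 180].

### API

Orientations are given as a 3x3 rotation matrix whose columns are the frame's x, y, z axes.
In Python, from rig import env gives the robot as it stands.
- The arm moves only by the tool servo_tool, never from a script. Its argument "steps" is a list of rows, each an object of numbers: "tx", "ty", "tz": the shift along the world's x, y, z in cm; "yaw": the turn about the world's z in degrees; "claw": the finger opening in cm, from 0 to 8.54. In form: [{"tx": .., "ty": .., "tz": .., "yaw": .., "claw": ..}, ...]. A call has 1 to 20 rows; each row shifts and turns the commanded pose from where the row before left it; what a row does not reach is not made up. A row lasts 1/10 s, in which the tool goes at most 50 mm and 8.59 degrees, less where a joint would pass 70% of its speed; a pose out of reach is approached as far as the arm can. A call with a gripper value outside its range is refused whole. The fingers move at their own pace and stop on an object; "newtons" is the grip in N (left out, the last holds). Time passes only in rows, so rows that do not move let the fingers close. It gives the time, the measured TCP pose, the force, the opening and the grip force at its end, in the units of the state.
- env.observe(): the state, without advancing time (a new reading comes with each control period).
- env.get_image(name): name is "side" or "top"; returns (picture, depth): 384x512x3 uint8, red, green, blue; 384x512 float32, m along the optical axis (not along the pixel's ray), 0 where there is no reading.
- env.camera_model(name): a dict with "fovy" (degrees; the focal length in pixels is half the picture's height over the tangent of half this angle, whatever the lens; pixels are square), "cx", "cy" (the principal point, pixels), "T" (4x4, takes a point from camera to world coordinates). Camera axes: x right, y down, z forward; pixel columns grow to the right and rows downward; lengths in m; the calibration is good to about 2 mm. A picture is of the moment at which its call begins. camera_model takes no time and is no camera call.
- env.close_job(): hands the job in; it is judged then, once.
The state is a dict: "time_s": time; "q": joint angles; "qvel": joint speeds; "joint_efforts": joint torques, N m; "position": TCP position; "tool_rot": TCP orientation; "ft_force": force on the tool from outside, world axes, zero at the start; "wrist_torque": the same for the moment, N m; "grip_width": finger opening in m; "gripper_force": force on a finger pad.
Only numpy, scipy, OpenCV 4.12 (cv2) and the standard library are available. Lean on these libraries where they do the work, as an engineer would, in place of code of your own. Each camera call takes 0.05 s, during which the arm holds its last target. There are 200 camera calls.

## Working session

There is one attempt and no reset: what is moved stays moved. The work goes in short steps, Python scripts to look and compute and a tool call to move; the robot and the scene stay as the last step left them, time stands still between calls to the robot, and variables do not carry over. Pictures are saved under pics/ and viewed, at most 12 in all, crops included, and the job is handed in when it is done.

Besides the shell and the picture viewer there is one more tool, called after "Call:" as a command line: name --argument value ..., lists and objects as JSON in quotes. servo_tool: Moves the arm, as the interface text tells. Its arguments: {"type":"object","properties":{"steps":{"type":"array"},"newtons":{"type":"number"}},"required":["steps"]}

```bash
mkdir -p pics
cat > h.py <<'E'
from rig import env
import numpy as np, cv2
def grab(n):
    im,d=env.get_image(n); m=env.camera_model(n)
    f=im.shape[0]/2/np.tan(np.radians(m["fovy"])/2)
    return im,d,m,f
def ray(m,f,uv,z):
    uv=np.atleast_2d(uv).astype(float)
    r=np.c_[(uv[:,0]-m["cx"])/f,(uv[:,1]-m["cy"])/f,np.ones(len(uv))]@np.array(m["T"])[:3,:3].T
    o=np.array(m["T"])[:3,3]; return o+r*((z-o[2])/r[:,2])[:,None]
E
python3 - <<'E'
from h import *
for n in("top","side"):
    im,d,m,f=grab(n); cv2.imwrite(f"pics/{n}0.png",im[:,:,::-1]); np.save(f"{n}0.npy",d); print(n,m,f)
print(env.observe()["ft_force"],env.tcp_to_tips)
E
```

```text
top {'fovy': 43.999734315912065, 'cx': 260.2905028592888, 'cy': 196.84859634223693, 'T': array([[-2.78624592e-02, -9.78682109e-01,  2.03482217e-01,
         2.14910079e-01],
       [-9.99611069e-01,  2.75194846e-02, -4.51535986e-03,
        -6.26651408e-02],
       [-1.18062381e-03, -2.03528885e-01, -9.79068230e-01,
         1.42264532e+00],
       [ 0.00000000e+00,  0.00000000e+00,  0.00000000e+00,
         1.00000000e+00]])} 475.2198480942239
side {'fovy': 45.85371113729518, 'cx': 251.1342255736647, 'cy': 188.65618500622287, 'T': array([[ 0.82084015, -0.23354182,  0.521229  , -0.26769261],
       [-0.57101629, -0.31522449,  0.75800654, -1.1842127 ],
       [-0.01272209, -0.91983245, -0.3921051 ,  0.62403478],
       [ 0.        ,  0.        ,  0.        ,  1.        ]])} 453.93397424782063
[ 0.14069256 -0.94399183 -0.1744781 ] 0.019
```

View pics/top0.png

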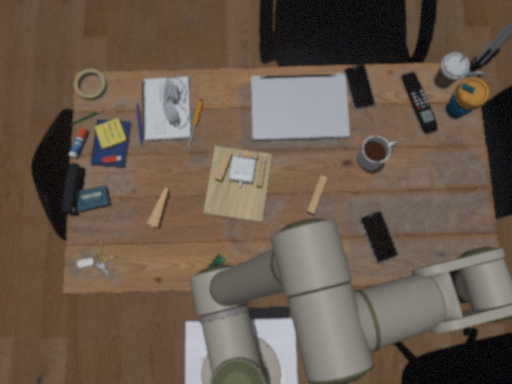

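View pics/side0.png

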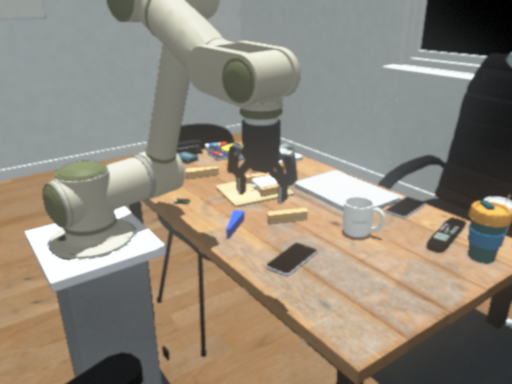

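The top view shows two candidates: a light-wood piece at (158,208), which looks tapered with its thick end near (153,222), and an even-width piece at (317,195). There is also a blue look-alike at side (235,222). The jig is at (240,180) and the mug at (375,152). I choose the left piece and will check it in a crop.

Run:
```python
import cv2
im=cv2.imread("pics/top0.png")[130:240,130:280]
cv2.imwrite("pics/c1.png",cv2.resize(im,None,fx=5,fy=5,interpolation=cv2.INTER_CUBIC))
```

```text
(no output)
```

View pics/c1.png

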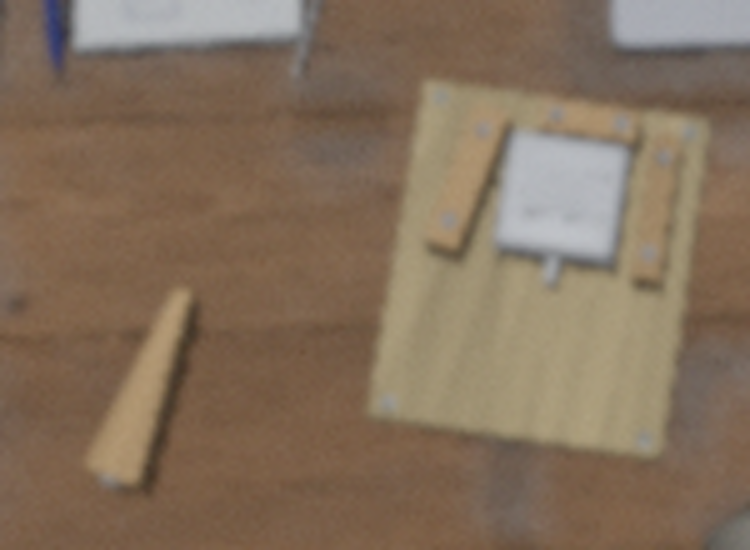

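The crop confirms it: the piece tapers, with its thin end at full-frame (166,188) and the steel cap at (152,226), so it is the wedge. In the crop the fence's inner edge runs from (462,250) to (508,120), and the brick's left edge from (497,250) to (512,130).

```bash
cat > meas.py <<'E'
from h import *
def mask_piece(im,box,thr=110):
    x0,y0,x1,y1=box; S=4
    c=cv2.resize(im[y0:y1,x0:x1],None,fx=S,fy=S,interpolation=cv2.INTER_CUBIC).astype(int)
    g=((c[:,:,0]>thr+35)&(c[:,:,1]>thr)).astype(np.uint8)
    n,l,s,_=cv2.connectedComponentsWithStats(g); k=1+np.argmax(s[1:,4])
    ct=max(cv2.findContours((l==k).astype(np.uint8),cv2.RETR_EXTERNAL,cv2.CHAIN_APPROX_NONE)[0],key=cv2.contourArea)
    return (ct[:,0,:]+.5)/S-.5+np.array([x0,y0])
E
python3 - <<'E'
from meas import *
im,d,m,f=grab("top")
c=(np.mgrid[0:1,0:1],)
px=lambda u,v:[(u+.5)/5-.5+130,(v+.5)/5-.5+130]
for thr in(105,115,125):
    p=mask_piece(im,(140,180,180,235),thr); w=ray(m,f,p,.030)[:,:2]
    r=cv2.minAreaRect((w*1000).astype(np.float32)); print(thr,np.round(r[0],1),np.round(r[1],1),r[2])
    mu=cv2.moments((w*1e4).astype(np.float32)); print(mu["m10"]/mu["m00"]/10,mu["m01"]/mu["m00"]/10, np.round(np.degrees(.5*np.arctan2(2*mu["mu11"],mu["mu20"]-mu["mu02"])),1))
B=ray(m,f,[px(425,80),px(710,118),px(662,456),px(370,415)],.010)[:,:2]
print("board",np.round(B*1000,1)); L=np.linalg.norm(B-np.roll(B,-1,0),axis=1);print(L)
for a,b in((0,3),(1,2)): v=B[a]-B[b]; print("jig yaw",np.degrees(np.arctan2(v[1],v[0])))
v=B[1]-B[0]; print(np.degrees(np.arctan2(v[1],v[0]))+90)
F=ray(m,f,[px(463,255),px(510,118),px(497,250),px(513,130),px(613,266),px(630,146),px(427,243),px(635,283),px(663,287)],.038)[:,:2]
print("fence near/far, brick NL FL NR FR, fence nearL, rail near l r\n",np.round(F*1000,1))
E
```

```text
105 [485.7 237.9] [ 33. 123.] 72.4327621459961
475.42489635022156 238.64656799980034 -20.5
115 [485.8 238.6] [ 30.4 119.2] 73.79341888427734
474.58469246471924 238.6588275052562 -20.4
125 [483.  230.7] [ 27.1 116.5] 65.04853820800781
473.64658868918167 238.69404156650253 -20.1
board [[ 675.    68.2]
 [ 645.5 -108. ]
 [ 434.9  -72.3]
 [ 464.8  103.1]]
[0.17863525 0.21358443 0.17787471 0.21309035]
jig yaw -9.430983829155014
jig yaw -9.635407828152788
-9.526475881944492
fence near/far, brick NL FL NR FR, fence nearL, rail near l r
 [[555.6  43.7]
 [640.3  14.2]
 [558.1  23.3]
 [632.7  12.5]
 [546.3 -46. ]
 [620.6 -58.1]
 [563.6  65.2]
 [535.5 -58.9]
 [532.6 -75.6]]
```

```bash
python3 -c "
from h import *
o=env.observe();print(np.round(o['tool_rot'],3),o['position'],o['time_s'],o['grip_width'])"
```

```text
[[ 0.912  0.411 -0.   ]
 [ 0.411 -0.912  0.001]
 [ 0.    -0.001 -1.   ]] [ 0.2261232  -0.50114779  0.2498596 ] 0.15 0.08542924951828437
```

Call:
servo_tool --steps '[{"tx":1.25,"ty":4.15,"yaw":-2.5,"claw":7},{"tx":1.25,"ty":4.15,"yaw":-2.5},{"tx":1.25,"ty":4.15,"yaw":-2.5},{"tx":1.25,"ty":4.15,"yaw":-2.5},{"tx":1.25,"ty":4.15,"yaw":-2.5},{"tx":1.25,"ty":4.15,"yaw":-2.5},{"tx":1.25,"ty":4.15,"yaw":-2.5},{"tx":1.25,"ty":4.15,"yaw":-2.5},{"tx":1.25,"ty":4.15,"yaw":-2.5},{"tx":1.25,"ty":4.15,"yaw":-2.5},{"tx":1.25,"ty":4.15,"yaw":-2.5},{"tx":1.25,"ty":4.15,"yaw":-2.5},{"tx":1.25,"ty":4.15,"yaw":-2.5},{"tx":1.25,"ty":4.15,"yaw":-2.5},{"tx":1.25,"ty":4.15,"yaw":-2.5},{"tx":1.25,"ty":4.15,"yaw":-2.5},{"tx":1.25,"ty":4.15,"yaw":-2.5},{"tx":1.35,"ty":4.25,"yaw":-2.2}]' --newtons 40

```text
invalid input at $.steps[0]: expected keys tx, ty, tz, yaw, claw
```

Call:
servo_tool --steps '[{"tx":1.25,"ty":4.15,"tz":0,"yaw":-2.5,"claw":7},{"tx":1.25,"ty":4.15,"tz":0,"yaw":-2.5,"claw":7},{"tx":1.25,"ty":4.15,"tz":0,"yaw":-2.5,"claw":7},{"tx":1.25,"ty":4.15,"tz":0,"yaw":-2.5,"claw":7},{"tx":1.25,"ty":4.15,"tz":0,"yaw":-2.5,"claw":7},{"tx":1.25,"ty":4.15,"tz":0,"yaw":-2.5,"claw":7},{"tx":1.25,"ty":4.15,"tz":0,"yaw":-2.5,"claw":7},{"tx":1.25,"ty":4.15,"tz":0,"yaw":-2.5,"claw":7},{"tx":1.25,"ty":4.15,"tz":0,"yaw":-2.5,"claw":7},{"tx":1.25,"ty":4.15,"tz":0,"yaw":-2.5,"claw":7},{"tx":1.25,"ty":4.15,"tz":0,"yaw":-2.5,"claw":7},{"tx":1.25,"ty":4.15,"tz":0,"yaw":-2.5,"claw":7},{"tx":1.25,"ty":4.15,"tz":0,"yaw":-2.5,"claw":7},{"tx":1.25,"ty":4.15,"tz":0,"yaw":-2.5,"claw":7},{"tx":1.25,"ty":4.15,"tz":0,"yaw":-2.5,"claw":7},{"tx":1.25,"ty":4.15,"tz":0,"yaw":-2.5,"claw":7},{"tx":1.25,"ty":4.15,"tz":0,"yaw":-2.5,"claw":7},{"tx":1.35,"ty":4.25,"tz":0,"yaw":-2.2,"claw":7}]' --newtons 40

```text
time_s: 1.95
position: [0.4522, 0.2486, 0.2502]
tool_rot: [[0.937, -0.35, -0.0], [-0.35, -0.937, -0.0], [-0.0, 0.0, -1.0]]
ft_force: [1.4, -0.0, -0.9]
grip_width: 0.0701
gripper_force: 0.0
```

Call:
servo_tool --steps '[{"tx":0,"ty":-0.1,"tz":-4,"yaw":0,"claw":7},{"tx":0,"ty":0,"tz":-4,"yaw":0,"claw":7},{"tx":0,"ty":0,"tz":-4,"yaw":0,"claw":7},{"tx":0,"ty":0,"tz":-4,"yaw":0,"claw":7},{"tx":0,"ty":0,"tz":-3,"yaw":0,"claw":7},{"tx":0,"ty":0,"tz":-1.5,"yaw":0,"claw":7},{"tx":0,"ty":0,"tz":-1,"yaw":0,"claw":7},{"tx":0,"ty":0,"tz":-1,"yaw":0,"claw":7},{"tx":0,"ty":0,"tz":0,"yaw":0,"claw":7},{"tx":0,"ty":0,"tz":0,"yaw":0,"claw":7}]'

```text
time_s: 2.95
position: [0.4525, 0.2458, 0.0258]
tool_rot: [[0.937, -0.349, 0.001], [-0.349, -0.937, 0.0], [0.001, -0.0, -1.0]]
ft_force: [-0.1, 0.8, 0.3]
grip_width: 0.0701
gripper_force: 0.0
```

Run:
```python
from h import *
a,_,_,_=grab("top"); b,_,_,_=grab("side")
r=lambda i:cv2.resize(i[:,:,::-1],(400,360),interpolation=cv2.INTER_CUBIC)
cv2.imwrite("pics/g1.png",np.hstack([r(a[150:240,120:220]),r(b[130:220,160:260])]))
```

```text
(no output)
```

View pics/g1.png

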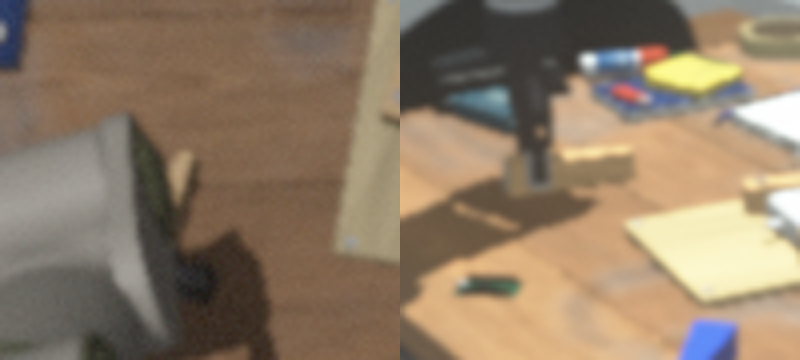

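The composite shows the finger (side half, near (540,165)) across the wedge close to its thick end, with the wedge's thin end clear at the right. I'll close the jaws and lift.

Call:
servo_tool --steps '[{"tx":0,"ty":0,"tz":0,"yaw":0,"claw":2},{"tx":0,"ty":0,"tz":0,"yaw":0,"claw":2},{"tx":0,"ty":0,"tz":0,"yaw":0,"claw":2},{"tx":0,"ty":0,"tz":0,"yaw":0,"claw":2},{"tx":0,"ty":0,"tz":0,"yaw":0,"claw":2},{"tx":0,"ty":0,"tz":0,"yaw":0,"claw":2},{"tx":0,"ty":0,"tz":0,"yaw":0,"claw":2},{"tx":0,"ty":0,"tz":0,"yaw":0,"claw":2}]' --newtons 40

```text
time_s: 3.85
position: [0.4523, 0.2457, 0.0258]
tool_rot: [[0.937, -0.349, 0.001], [-0.349, -0.937, 0.0], [0.0, -0.0, -1.0]]
ft_force: [-1.3, -0.1, 5.2]
grip_width: 0.0296
gripper_force: 39.1
```

Call:
servo_tool --steps '[{"tx":0,"ty":0,"tz":0.5,"yaw":0,"claw":2},{"tx":0,"ty":0,"tz":1.5,"yaw":0,"claw":2},{"tx":0,"ty":0,"tz":2,"yaw":0,"claw":2},{"tx":0,"ty":0,"tz":2,"yaw":0,"claw":2},{"tx":0.05,"ty":-1.5,"tz":0,"yaw":0.5,"claw":2},{"tx":0.05,"ty":-2.5,"tz":0,"yaw":0.8,"claw":2},{"tx":0.05,"ty":-2.5,"tz":0,"yaw":0.8,"claw":2},{"tx":0.05,"ty":-2.5,"tz":0,"yaw":0.8,"claw":2},{"tx":0.05,"ty":-2.5,"tz":0,"yaw":0.8,"claw":2},{"tx":0.05,"ty":-2.5,"tz":0,"yaw":0.8,"claw":2},{"tx":0.05,"ty":-2.5,"tz":0,"yaw":0.8,"claw":2},{"tx":0.05,"ty":-1.5,"tz":0,"yaw":0,"claw":2},{"tx":0.05,"ty":-0.5,"tz":0,"yaw":0,"claw":2},{"tx":0,"ty":0,"tz":0,"yaw":0,"claw":2},{"tx":0,"ty":0,"tz":0,"yaw":0,"claw":2}]'

```text
time_s: 5.35
position: [0.4566, 0.0613, 0.0854]
tool_rot: [[0.965, -0.261, -0.0], [-0.261, -0.965, 0.0], [-0.0, -0.0, -1.0]]
ft_force: [-1.0, 0.3, -0.7]
grip_width: 0.0293
gripper_force: 39.5
```

Run:
```python
from h import *
a,_,_,_=grab("top"); b,_,_,_=grab("side")
r=lambda i:cv2.resize(i[:,:,::-1],(400,400),interpolation=cv2.INTER_CUBIC)
cv2.imwrite("pics/g2.png",np.hstack([r(a[140:240,190:290]),r(b[130:230,200:300])]))
```

```text
(no output)
```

View pics/g2.png

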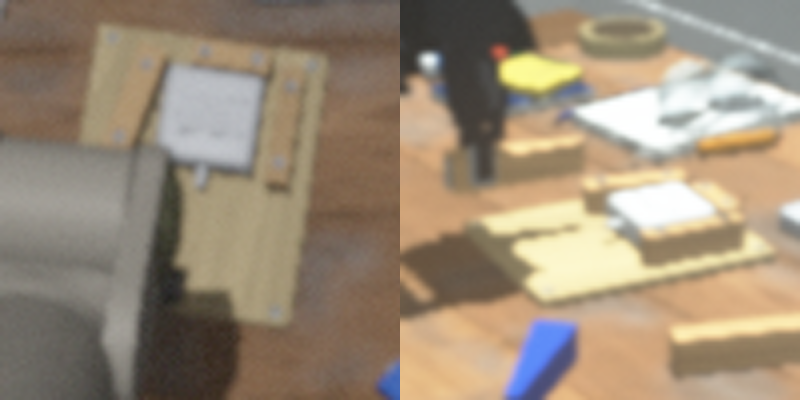

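The left half hides the wedge behind the arm. The right half shows it held level, with its butt at about (460,165) and thin end at (583,150), above the board. I'll lower it next.

Call:
servo_tool --steps '[{"tx":0,"ty":0,"tz":-1.5,"yaw":0,"claw":2},{"tx":0,"ty":0,"tz":-1.5,"yaw":0,"claw":2},{"tx":0,"ty":0,"tz":-1,"yaw":0,"claw":2},{"tx":0,"ty":0,"tz":-0.5,"yaw":0,"claw":2},{"tx":0,"ty":0,"tz":-0.3,"yaw":0,"claw":2},{"tx":0,"ty":0,"tz":0,"yaw":0,"claw":2},{"tx":0,"ty":0,"tz":0,"yaw":0,"claw":2}]'

```text
time_s: 6.15
position: [0.4569, 0.0607, 0.0377]
tool_rot: [[0.965, -0.261, 0.001], [-0.261, -0.965, -0.0], [0.001, -0.0, -1.0]]
ft_force: [0.0, -0.9, -0.9]
grip_width: 0.0295
gripper_force: 39.4
```

Run:
```python
from h import *
b,_,m,f=grab("side")
c=b[150:210,215:295]
cv2.imwrite("pics/g3.png",cv2.resize(c[:,:,::-1],(800,600),interpolation=cv2.INTER_CUBIC))
# predicted tip & fence corner pixels
def proj(p):
    T=np.linalg.inv(m["T"]);q=T[:3,:3]@np.array(p)+T[:3,3];u=np.array([f*q[0]/q[2]+m["cx"],f*q[1]/q[2]+m["cy"]]);return (u-[215,150])*10
o=env.observe();p=o["position"];x=o["tool_rot"][:,0];y=np.array([-x[1],x[0],0])
for s in(5,-5): t=p+x*.098+y*s/1000; t[2]=.041; print("tip",proj(t))
print("fence corner",proj([.5556,.0437,.038]),"brick NL",proj([.5581,.0233,.038]))
```

```text
tip [309.4761435  268.46250271]
tip [318.90574719 278.33459736]
fence corner [310.19738433 271.52018323] brick NL [349.21220735 287.3316623 ]
```

View pics/g3.png

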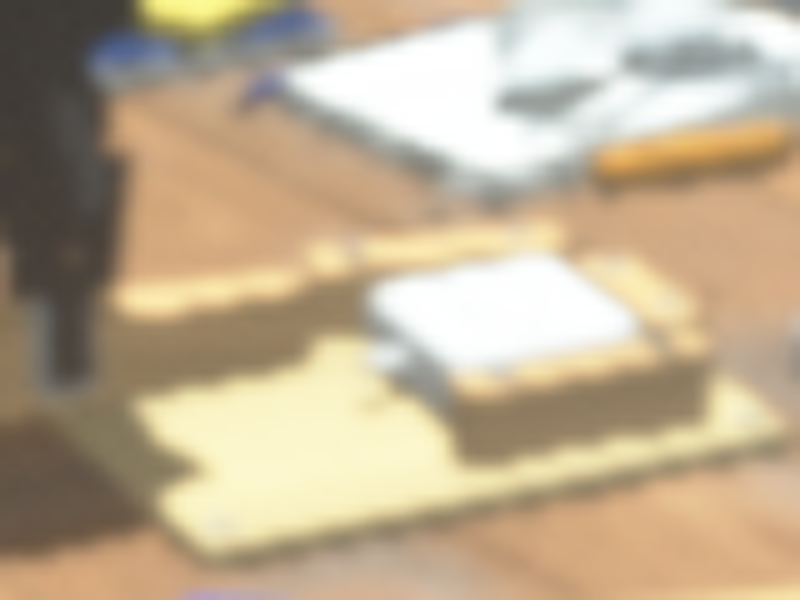

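The side crop shows the wedge's thin end at about (310,280), just at the fence's near end. The brick's near-left corner is at (368,300), so the mouth is open ahead. I'll slide in with force checks.

Call:
servo_tool --steps '[{"tx":0.2,"ty":-0.05,"tz":0,"yaw":0,"claw":2},{"tx":0.2,"ty":-0.05,"tz":0,"yaw":0,"claw":2},{"tx":0.2,"ty":-0.05,"tz":0,"yaw":0,"claw":2},{"tx":0.2,"ty":-0.06,"tz":0,"yaw":0,"claw":2},{"tx":0,"ty":0,"tz":0,"yaw":0,"claw":2}]'

```text
time_s: 6.7
position: [0.465, 0.0585, 0.0373]
tool_rot: [[0.965, -0.261, 0.0], [-0.261, -0.965, -0.0], [0.0, -0.0, -1.0]]
ft_force: [-2.0, 0.1, -1.7]
grip_width: 0.0295
gripper_force: 39.4
```

Call:
servo_tool --steps '[{"tx":0.2,"ty":-0.05,"tz":0,"yaw":0,"claw":2},{"tx":0.2,"ty":-0.05,"tz":0,"yaw":0,"claw":2},{"tx":0.2,"ty":-0.06,"tz":0,"yaw":0,"claw":2},{"tx":0.2,"ty":-0.05,"tz":0,"yaw":0,"claw":2},{"tx":0.2,"ty":-0.06,"tz":0,"yaw":0,"claw":2},{"tx":0,"ty":0,"tz":0,"yaw":0,"claw":2},{"tx":0,"ty":0,"tz":0,"yaw":0,"claw":2}]'

```text
time_s: 7.4
position: [0.4746, 0.0559, 0.0373]
tool_rot: [[0.965, -0.261, -0.0], [-0.261, -0.965, 0.0], [-0.0, 0.0, -1.0]]
ft_force: [0.2, -0.4, -0.6]
grip_width: 0.0295
gripper_force: 39.4
```

Call:
servo_tool --steps '[{"tx":0,"ty":0,"tz":-0.1,"yaw":0,"claw":2},{"tx":0,"ty":0,"tz":0,"yaw":0,"claw":2},{"tx":0,"ty":0,"tz":0,"yaw":0,"claw":5.5},{"tx":0,"ty":0,"tz":0,"yaw":0,"claw":5.5},{"tx":0,"ty":0,"tz":0,"yaw":0,"claw":5.5},{"tx":0,"ty":0,"tz":0,"yaw":0,"claw":5.5},{"tx":0,"ty":0,"tz":1,"yaw":0,"claw":5.5},{"tx":0,"ty":0,"tz":2,"yaw":0,"claw":5.5},{"tx":0,"ty":0,"tz":3,"yaw":0,"claw":5.5},{"tx":-2,"ty":0.6,"tz":3,"yaw":0,"claw":5.5},{"tx":-4,"ty":1.1,"tz":2,"yaw":0,"claw":0},{"tx":-4,"ty":1.1,"tz":0,"yaw":0,"claw":0},{"tx":0,"ty":0,"tz":0,"yaw":0,"claw":0}]'

```text
time_s: 8.7
position: [0.3702, 0.085, 0.1471]
tool_rot: [[0.966, -0.259, -0.002], [-0.259, -0.966, 0.0], [-0.002, 0.0, -1.0]]
ft_force: [0.5, -0.4, 1.1]
grip_width: 0.0114
gripper_force: 0.0
```

Run:
```python
from h import *
a,_,_,_=grab("top"); b,_,_,_=grab("side")
r=lambda i:cv2.resize(i[:,:,::-1],(400,400),interpolation=cv2.INTER_CUBIC)
cv2.imwrite("pics/g4.png",np.hstack([r(a[145:225,200:280]),r(b[140:220,210:290])]))
```

```text
(no output)
```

View pics/g4.png

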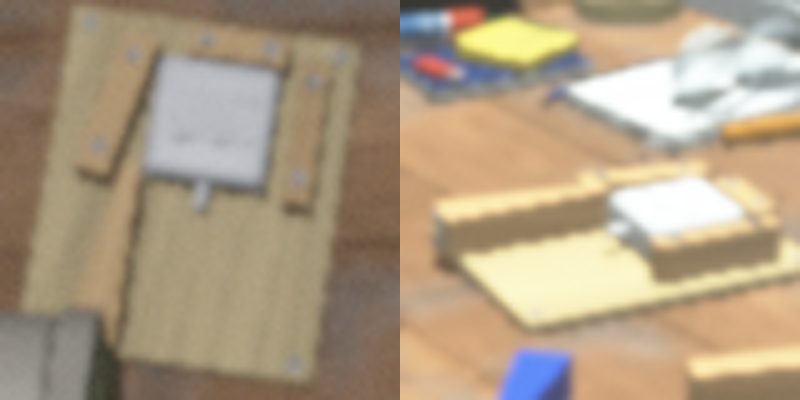

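The wedge now lies on the board with its thin end between the fence at (108,175) and the brick at (145,180) in the left half. Next I go behind the butt with closed fingers.

Call:
servo_tool --steps '[{"tx":1.5,"ty":-0.4,"tz":-3,"yaw":0,"claw":0},{"tx":1.5,"ty":-0.4,"tz":-3,"yaw":0,"claw":0},{"tx":1.2,"ty":-0.4,"tz":-3,"yaw":0,"claw":0},{"tx":1.0,"ty":-0.3,"tz":-2.4,"yaw":0,"claw":0},{"tx":0,"ty":0,"tz":0,"yaw":0,"claw":0},{"tx":0,"ty":0,"tz":0,"yaw":0,"claw":0},{"tx":0,"ty":0,"tz":0,"yaw":0,"claw":0}]'

```text
time_s: 9.5
position: [0.427, 0.0689, 0.0333]
tool_rot: [[0.965, -0.261, 0.001], [-0.261, -0.965, -0.0], [0.001, -0.0, -1.0]]
ft_force: [0.1, -0.3, 0.4]
grip_width: 0.0002
gripper_force: 0.0
```

Run:
```python
from h import *
b,_,_,_=grab("side")
cv2.imwrite("pics/g5.png",cv2.resize(b[140:220,190:290][:,:,::-1],(750,600),interpolation=cv2.INTER_CUBIC))
```

```text
(no output)
```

View pics/g5.png

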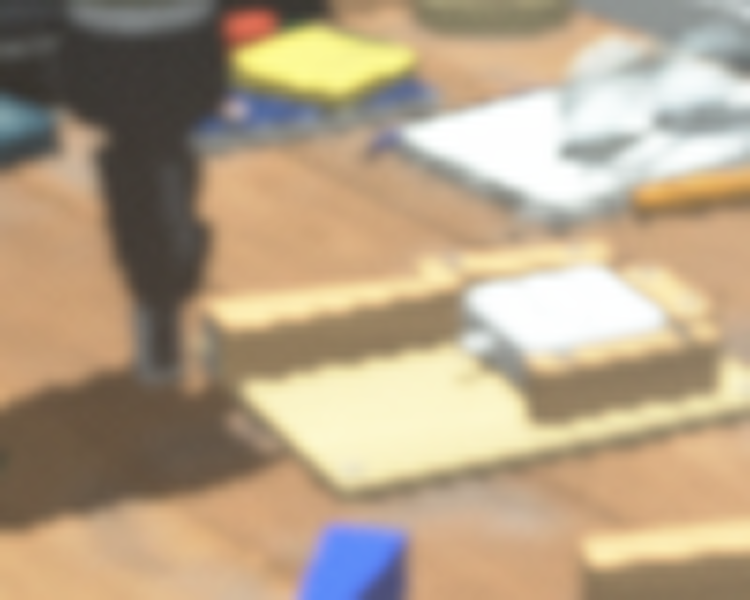

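The fingers at (160,350) stand just behind the cap at (207,350), at the right height. Pushing slowly.

Call:
servo_tool --steps '[{"tx":0.2,"ty":-0.05,"tz":0,"yaw":0,"claw":0},{"tx":0.2,"ty":-0.05,"tz":0,"yaw":0,"claw":0},{"tx":0.2,"ty":-0.06,"tz":0,"yaw":0,"claw":0},{"tx":0.1,"ty":-0.03,"tz":0,"yaw":0,"claw":0},{"tx":0.1,"ty":-0.03,"tz":0,"yaw":0,"claw":0},{"tx":0.1,"ty":-0.03,"tz":0,"yaw":0,"claw":0},{"tx":0.1,"ty":-0.02,"tz":0,"yaw":0,"claw":0},{"tx":0.1,"ty":-0.03,"tz":0,"yaw":0,"claw":0},{"tx":0.1,"ty":-0.03,"tz":0,"yaw":0,"claw":0},{"tx":0.1,"ty":-0.02,"tz":0,"yaw":0,"claw":0},{"tx":0.1,"ty":-0.03,"tz":0,"yaw":0,"claw":0}]'

```text
time_s: 10.65
position: [0.4407, 0.0651, 0.0323]
tool_rot: [[0.965, -0.261, -0.0], [-0.261, -0.965, 0.0], [-0.0, -0.0, -1.0]]
ft_force: [-1.1, 0.2, -0.4]
grip_width: 0.0001
gripper_force: 0.3
```

Call:
servo_tool --steps '[{"tx":0.1,"ty":-0.03,"tz":0,"yaw":0,"claw":0},{"tx":0.1,"ty":-0.02,"tz":0,"yaw":0,"claw":0},{"tx":0.1,"ty":-0.03,"tz":0,"yaw":0,"claw":0},{"tx":0.1,"ty":-0.03,"tz":0,"yaw":0,"claw":0},{"tx":0.1,"ty":-0.03,"tz":0,"yaw":0,"claw":0},{"tx":0.1,"ty":-0.02,"tz":0,"yaw":0,"claw":0},{"tx":0.1,"ty":-0.03,"tz":0,"yaw":0,"claw":0},{"tx":0.1,"ty":-0.03,"tz":0,"yaw":0,"claw":0}]'

```text
time_s: 11.45
position: [0.4488, 0.0628, 0.0323]
tool_rot: [[0.965, -0.261, -0.0], [-0.261, -0.965, -0.0], [-0.0, 0.0, -1.0]]
ft_force: [-0.5, 1.3, -0.5]
grip_width: 0.0
gripper_force: 0.3
```

Call:
servo_tool --steps '[{"tx":0.1,"ty":-0.03,"tz":0,"yaw":0,"claw":0},{"tx":0.1,"ty":-0.02,"tz":0,"yaw":0,"claw":0},{"tx":0.1,"ty":-0.03,"tz":0,"yaw":0,"claw":0},{"tx":0.1,"ty":-0.03,"tz":0,"yaw":0,"claw":0},{"tx":0.1,"ty":-0.03,"tz":0,"yaw":0,"claw":0},{"tx":0.1,"ty":-0.02,"tz":0,"yaw":0,"claw":0}]'

```text
time_s: 12.05
position: [0.4548, 0.0612, 0.0323]
tool_rot: [[0.965, -0.261, 0.0], [-0.261, -0.965, 0.0], [0.0, -0.0, -1.0]]
ft_force: [-0.5, 0.1, -0.7]
grip_width: 0.0
gripper_force: 0.3
```

Call:
servo_tool --steps '[{"tx":0.1,"ty":-0.03,"tz":0,"yaw":0,"claw":0},{"tx":0.1,"ty":-0.02,"tz":0,"yaw":0,"claw":0},{"tx":0.1,"ty":-0.03,"tz":0,"yaw":0,"claw":0},{"tx":0.1,"ty":-0.03,"tz":0,"yaw":0,"claw":0},{"tx":0.1,"ty":-0.03,"tz":0,"yaw":0,"claw":0},{"tx":0.1,"ty":-0.02,"tz":0,"yaw":0,"claw":0},{"tx":0.1,"ty":-0.03,"tz":0,"yaw":0,"claw":0},{"tx":0.1,"ty":-0.03,"tz":0,"yaw":0,"claw":0},{"tx":0.1,"ty":-0.02,"tz":0,"yaw":0,"claw":0},{"tx":0.1,"ty":-0.03,"tz":0,"yaw":0,"claw":0}]'

```text
time_s: 13.05
position: [0.4647, 0.0586, 0.0323]
tool_rot: [[0.965, -0.261, -0.0], [-0.261, -0.965, 0.0], [-0.0, -0.0, -1.0]]
ft_force: [-0.2, 0.3, 0.4]
grip_width: 0.0002
gripper_force: 0.3
```

Call:
servo_tool --steps '[{"tx":0.1,"ty":-0.03,"tz":0,"yaw":0,"claw":0},{"tx":0.1,"ty":-0.02,"tz":0,"yaw":0,"claw":0},{"tx":0.1,"ty":-0.03,"tz":0,"yaw":0,"claw":0},{"tx":0.1,"ty":-0.03,"tz":0,"yaw":0,"claw":0},{"tx":0.1,"ty":-0.03,"tz":0,"yaw":0,"claw":0}]'

```text
time_s: 13.55
position: [0.4693, 0.0573, 0.0322]
tool_rot: [[0.965, -0.261, -0.001], [-0.261, -0.965, 0.0], [-0.001, 0.0, -1.0]]
ft_force: [-2.2, 1.2, -0.4]
grip_width: -0.0001
gripper_force: 1.3
```

Run:
```python
from h import *
b,_,_,_=grab("side")
cv2.imwrite("pics/g6.png",cv2.resize(b[140:220,190:290][:,:,::-1],(750,600),interpolation=cv2.INTER_CUBIC))
for i in range(3): grab("side"); print(np.round(env.observe()["ft_force"],1))
```

```text
[-1.   0.5 -0.7]
[-2.1  0.7 -0. ]
[-1.5  0.4  0.4]
```

View pics/g6.png

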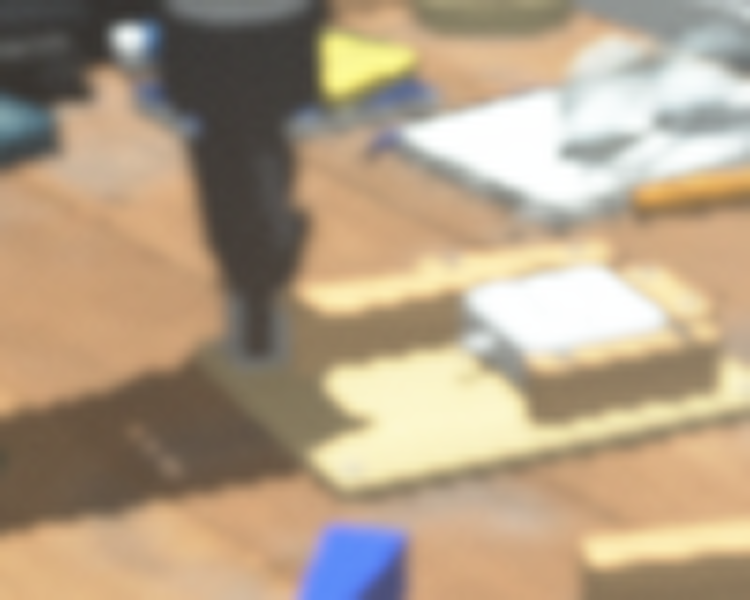

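The wedge has moved in, with its butt now at about (285,330) against the fingers. Resistance is about 2 N, so I continue in small steps.

Call:
servo_tool --steps '[{"tx":0.1,"ty":-0.03,"tz":0,"yaw":0,"claw":0},{"tx":0.1,"ty":-0.02,"tz":0,"yaw":0,"claw":0},{"tx":0.1,"ty":-0.03,"tz":0,"yaw":0,"claw":0}]'

```text
time_s: 14.05
position: [0.4728, 0.0563, 0.0323]
tool_rot: [[0.965, -0.261, 0.0], [-0.261, -0.965, -0.0], [0.0, -0.0, -1.0]]
ft_force: [-0.8, 0.3, -0.1]
grip_width: 0.0001
gripper_force: 0.8
```

Call:
servo_tool --steps '[{"tx":0.1,"ty":-0.03,"tz":0,"yaw":0,"claw":0},{"tx":0.1,"ty":-0.02,"tz":0,"yaw":0,"claw":0},{"tx":0.1,"ty":-0.03,"tz":0,"yaw":0,"claw":0}]'

```text
time_s: 14.35
position: [0.4758, 0.0555, 0.0323]
tool_rot: [[0.965, -0.261, 0.0], [-0.261, -0.965, -0.0], [0.0, -0.0, -1.0]]
ft_force: [-1.5, 0.4, -0.7]
grip_width: 0.0003
gripper_force: 0.8
```

Call:
servo_tool --steps '[{"tx":0.1,"ty":-0.03,"tz":0,"yaw":0,"claw":0},{"tx":0.1,"ty":-0.02,"tz":0,"yaw":0,"claw":0}]'

```text
time_s: 14.55
position: [0.4777, 0.0551, 0.0323]
tool_rot: [[0.965, -0.261, -0.0], [-0.261, -0.965, 0.0], [-0.0, -0.0, -1.0]]
ft_force: [-2.6, 1.7, -0.0]
grip_width: -0.0001
gripper_force: 1.5
```

Call:
servo_tool --steps '[{"tx":0.1,"ty":-0.03,"tz":0,"yaw":0,"claw":0}]'

```text
time_s: 14.65
position: [0.4783, 0.0549, 0.0323]
tool_rot: [[0.965, -0.261, -0.001], [-0.261, -0.965, 0.0], [-0.001, 0.0, -1.0]]
ft_force: [-3.4, 2.1, 1.3]
grip_width: 0.0002
gripper_force: 2.1
```

Call:
servo_tool --steps '[{"tx":0.1,"ty":-0.02,"tz":0,"yaw":0,"claw":0}]'

```text
time_s: 14.75
position: [0.4793, 0.0547, 0.0323]
tool_rot: [[0.965, -0.261, -0.001], [-0.261, -0.965, 0.0], [-0.001, 0.0, -1.0]]
ft_force: [-3.1, 1.8, 0.9]
grip_width: 0.0001
gripper_force: 1.9
```

Call:
servo_tool --steps '[{"tx":0.05,"ty":-0.01,"tz":0,"yaw":0,"claw":0}]'

```text
time_s: 14.85
position: [0.4801, 0.0545, 0.0323]
tool_rot: [[0.965, -0.261, -0.0], [-0.261, -0.965, 0.0], [-0.0, -0.0, -1.0]]
ft_force: [-3.0, 2.5, -0.7]
grip_width: 0.0
gripper_force: 1.7
```

Call:
servo_tool --steps '[{"tx":0.1,"ty":-0.03,"tz":0,"yaw":0,"claw":0},{"tx":0.1,"ty":-0.03,"tz":0,"yaw":0,"claw":0}]'

```text
time_s: 15.05
position: [0.4823, 0.0539, 0.0323]
tool_rot: [[0.965, -0.261, 0.0], [-0.261, -0.965, 0.0], [0.0, -0.0, -1.0]]
ft_force: [-2.6, 0.7, -0.0]
grip_width: 0.0
gripper_force: 1.5
```

Call:
servo_tool --steps '[{"tx":0.1,"ty":-0.03,"tz":0,"yaw":0,"claw":0}]'

```text
time_s: 15.15
position: [0.4833, 0.0535, 0.0323]
tool_rot: [[0.965, -0.261, 0.0], [-0.261, -0.965, 0.0], [0.0, -0.0, -1.0]]
ft_force: [-3.7, 2.3, -1.1]
grip_width: 0.0001
gripper_force: 1.5
```

Call:
servo_tool --steps '[{"tx":0.1,"ty":-0.02,"tz":0,"yaw":0,"claw":0}]'

```text
time_s: 15.25
position: [0.4843, 0.0533, 0.0323]
tool_rot: [[0.965, -0.261, 0.0], [-0.261, -0.965, -0.0], [0.0, -0.0, -1.0]]
ft_force: [-1.9, 1.1, -0.1]
grip_width: -0.0004
gripper_force: 1.5
```

Call:
servo_tool --steps '[{"tx":0.1,"ty":-0.03,"tz":0,"yaw":0,"claw":0},{"tx":0.1,"ty":-0.03,"tz":0,"yaw":0,"claw":0}]'

```text
time_s: 15.45
position: [0.4863, 0.0527, 0.0323]
tool_rot: [[0.965, -0.261, -0.0], [-0.261, -0.965, 0.0], [-0.0, 0.0, -1.0]]
ft_force: [-1.7, 1.4, 0.1]
grip_width: 0.0003
gripper_force: 1.4
```

Call:
servo_tool --steps '[{"tx":0.1,"ty":-0.03,"tz":0,"yaw":0,"claw":0},{"tx":0.1,"ty":-0.03,"tz":0,"yaw":0,"claw":0}]'

```text
time_s: 15.65
position: [0.4883, 0.0521, 0.0323]
tool_rot: [[0.965, -0.261, 0.0], [-0.261, -0.965, -0.0], [0.0, -0.0, -1.0]]
ft_force: [-1.6, 1.0, -0.3]
grip_width: 0.0001
gripper_force: 1.3
```

Call:
servo_tool --steps '[{"tx":0.1,"ty":-0.03,"tz":0,"yaw":0,"claw":0},{"tx":0.1,"ty":-0.02,"tz":0,"yaw":0,"claw":0}]'

```text
time_s: 15.85
position: [0.4904, 0.0516, 0.0323]
tool_rot: [[0.965, -0.261, 0.0], [-0.261, -0.965, -0.0], [0.0, -0.0, -1.0]]
ft_force: [-1.7, 1.6, -0.0]
grip_width: 0.0002
gripper_force: 1.1
```

Call:
servo_tool --steps '[{"tx":0.1,"ty":-0.03,"tz":0,"yaw":0,"claw":0},{"tx":0.1,"ty":-0.03,"tz":0,"yaw":0,"claw":0}]'

```text
time_s: 16.05
position: [0.4923, 0.0511, 0.0323]
tool_rot: [[0.965, -0.261, 0.0], [-0.261, -0.965, 0.0], [0.0, -0.0, -1.0]]
ft_force: [-2.3, 1.8, 0.1]
grip_width: 0.0002
gripper_force: 1.2
```

Run:
```python
from h import *
a,_,_,_=grab("top")
cv2.imwrite("pics/g7.png",cv2.resize(a[145:205,215:275][:,:,::-1],(600,600),interpolation=cv2.INTER_CUBIC))
```

```text
(no output)
```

View pics/g7.png

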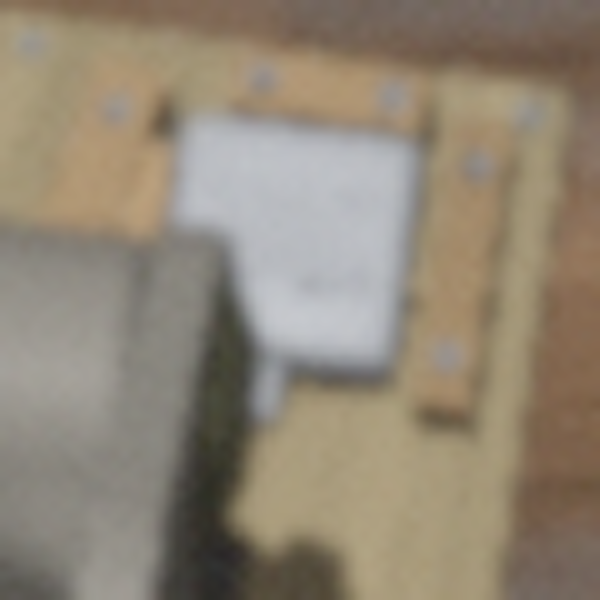

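The top crop shows about 22 px, roughly 6 mm, between the brick's right edge at (400,330) and the rail at (422,330). That means about 30 mm more wedge travel, so I can advance 12 mm safely.

Call:
servo_tool --steps '[{"tx":0.1,"ty":-0.03,"tz":0,"yaw":0,"claw":0},{"tx":0.1,"ty":-0.02,"tz":0,"yaw":0,"claw":0},{"tx":0.1,"ty":-0.03,"tz":0,"yaw":0,"claw":0},{"tx":0.1,"ty":-0.03,"tz":0,"yaw":0,"claw":0},{"tx":0.1,"ty":-0.02,"tz":0,"yaw":0,"claw":0},{"tx":0.1,"ty":-0.03,"tz":0,"yaw":0,"claw":0}]'

```text
time_s: 16.7
position: [0.4983, 0.0495, 0.0323]
tool_rot: [[0.965, -0.261, 0.0], [-0.261, -0.965, 0.0], [0.0, -0.0, -1.0]]
ft_force: [-2.5, 1.3, -0.0]
grip_width: 0.0003
gripper_force: 1.3
```

Call:
servo_tool --steps '[{"tx":0.1,"ty":-0.03,"tz":0,"yaw":0,"claw":0},{"tx":0.1,"ty":-0.02,"tz":0,"yaw":0,"claw":0},{"tx":0.1,"ty":-0.03,"tz":0,"yaw":0,"claw":0},{"tx":0.1,"ty":-0.03,"tz":0,"yaw":0,"claw":0}]'

```text
time_s: 17.1
position: [0.5022, 0.0484, 0.0323]
tool_rot: [[0.965, -0.261, -0.0], [-0.261, -0.965, 0.0], [-0.0, 0.0, -1.0]]
ft_force: [-2.1, 0.9, 0.1]
grip_width: 0.0001
gripper_force: 1.3
```

Call:
servo_tool --steps '[{"tx":0.1,"ty":-0.03,"tz":0,"yaw":0,"claw":0},{"tx":0.1,"ty":-0.02,"tz":0,"yaw":0,"claw":0},{"tx":0.1,"ty":-0.03,"tz":0,"yaw":0,"claw":0}]'

```text
time_s: 17.4
position: [0.5053, 0.0476, 0.0323]
tool_rot: [[0.965, -0.261, 0.0], [-0.261, -0.965, 0.0], [0.0, -0.0, -1.0]]
ft_force: [-2.3, 1.9, -0.5]
grip_width: -0.0002
gripper_force: 1.3
```

Call:
servo_tool --steps '[{"tx":0.1,"ty":-0.03,"tz":0,"yaw":0,"claw":0},{"tx":0.1,"ty":-0.03,"tz":0,"yaw":0,"claw":0}]'

```text
time_s: 17.6
position: [0.5072, 0.047, 0.0323]
tool_rot: [[0.965, -0.261, -0.0], [-0.261, -0.965, 0.0], [-0.0, -0.0, -1.0]]
ft_force: [-1.9, 1.4, 1.0]
grip_width: 0.0001
gripper_force: 1.3
```

Call:
servo_tool --steps '[{"tx":0.1,"ty":-0.03,"tz":0,"yaw":0,"claw":0},{"tx":0.1,"ty":-0.02,"tz":0,"yaw":0,"claw":0}]'

```text
time_s: 17.8
position: [0.5093, 0.0464, 0.0323]
tool_rot: [[0.965, -0.261, 0.0], [-0.261, -0.965, -0.0], [0.0, 0.0, -1.0]]
ft_force: [-1.4, 1.6, -0.8]
grip_width: 0.0003
gripper_force: 1.1
```

Call:
servo_tool --steps '[{"tx":0.1,"ty":-0.03,"tz":0,"yaw":0,"claw":0},{"tx":0.1,"ty":-0.03,"tz":0,"yaw":0,"claw":0}]'

```text
time_s: 18.0
position: [0.5112, 0.0459, 0.0323]
tool_rot: [[0.965, -0.261, -0.0], [-0.261, -0.965, 0.0], [-0.0, -0.0, -1.0]]
ft_force: [-3.0, 2.6, 0.3]
grip_width: -0.0001
gripper_force: 1.3
```

Call:
servo_tool --steps '[{"tx":0.1,"ty":-0.03,"tz":0,"yaw":0,"claw":0},{"tx":0.1,"ty":-0.02,"tz":0,"yaw":0,"claw":0}]'

```text
time_s: 18.2
position: [0.5133, 0.0453, 0.0323]
tool_rot: [[0.965, -0.261, 0.0], [-0.261, -0.965, -0.0], [0.0, -0.0, -1.0]]
ft_force: [-2.6, 1.1, 0.3]
grip_width: -0.0
gripper_force: 1.1
```

Call:
servo_tool --steps '[{"tx":0.1,"ty":-0.03,"tz":0,"yaw":0,"claw":0},{"tx":0.1,"ty":-0.03,"tz":0,"yaw":0,"claw":0}]'

```text
time_s: 18.4
position: [0.5151, 0.0448, 0.0323]
tool_rot: [[0.965, -0.261, -0.0], [-0.261, -0.965, 0.0], [-0.0, 0.0, -1.0]]
ft_force: [-3.9, 1.5, 2.5]
grip_width: -0.0
gripper_force: 2.0
```

Call:
servo_tool --steps '[{"tx":0.1,"ty":-0.03,"tz":0,"yaw":0,"claw":0}]'

```text
time_s: 18.5
position: [0.5159, 0.0445, 0.0323]
tool_rot: [[0.965, -0.261, -0.001], [-0.261, -0.965, 0.0], [-0.001, 0.0, -1.0]]
ft_force: [-4.8, 1.9, 2.1]
grip_width: 0.0001
gripper_force: 2.3
```

Call:
servo_tool --steps '[{"tx":0.1,"ty":-0.03,"tz":0,"yaw":0,"claw":0}]'

```text
time_s: 18.6
position: [0.5168, 0.0441, 0.0323]
tool_rot: [[0.965, -0.261, -0.001], [-0.261, -0.965, -0.0], [-0.001, 0.0, -1.0]]
ft_force: [-5.7, 0.3, 1.9]
grip_width: -0.0
gripper_force: 2.7
```

Call:
servo_tool --steps '[{"tx":0.1,"ty":-0.03,"tz":0,"yaw":0,"claw":0}]'

```text
time_s: 18.7
position: [0.5177, 0.0438, 0.0322]
tool_rot: [[0.965, -0.261, -0.001], [-0.261, -0.965, -0.0], [-0.001, 0.0, -1.0]]
ft_force: [-5.2, 0.5, 2.1]
grip_width: 0.0001
gripper_force: 2.7
```

Call:
servo_tool --steps '[{"tx":0.1,"ty":-0.03,"tz":0,"yaw":0,"claw":0}]'

```text
time_s: 18.8
position: [0.5187, 0.0435, 0.0322]
tool_rot: [[0.965, -0.261, -0.001], [-0.261, -0.965, -0.0], [-0.001, 0.0, -1.0]]
ft_force: [-5.9, 0.5, 1.5]
grip_width: -0.0002
gripper_force: 2.8
```

Call:
servo_tool --steps '[{"tx":0.1,"ty":-0.03,"tz":0,"yaw":0,"claw":0},{"tx":0.05,"ty":-0.01,"tz":0,"yaw":0,"claw":0}]'

```text
time_s: 19.0
position: [0.5201, 0.043, 0.0321]
tool_rot: [[0.965, -0.261, -0.002], [-0.261, -0.965, -0.0], [-0.002, 0.001, -1.0]]
ft_force: [-6.1, -0.4, 1.0]
grip_width: -0.0001
gripper_force: 2.7
```

Call:
servo_tool --steps '[{"tx":0.1,"ty":-0.03,"tz":0,"yaw":0,"claw":0}]'

```text
time_s: 19.1
position: [0.521, 0.0427, 0.0321]
tool_rot: [[0.965, -0.261, -0.002], [-0.261, -0.965, -0.0], [-0.002, 0.001, -1.0]]
ft_force: [-5.0, -0.0, 1.1]
grip_width: 0.0
gripper_force: 2.8
```

Call:
servo_tool --steps '[{"tx":0.1,"ty":-0.03,"tz":0,"yaw":0,"claw":0},{"tx":0.05,"ty":-0.01,"tz":0,"yaw":0,"claw":0}]'

```text
time_s: 19.3
position: [0.5226, 0.0423, 0.0321]
tool_rot: [[0.965, -0.261, -0.002], [-0.261, -0.965, -0.0], [-0.002, 0.001, -1.0]]
ft_force: [-6.3, -1.0, 1.5]
grip_width: -0.0003
gripper_force: 2.8
```

Call:
servo_tool --steps '[{"tx":0.1,"ty":-0.03,"tz":0,"yaw":0,"claw":0}]'

```text
time_s: 19.4
position: [0.5235, 0.042, 0.0321]
tool_rot: [[0.965, -0.261, -0.002], [-0.261, -0.965, -0.0], [-0.002, 0.001, -1.0]]
ft_force: [-5.5, -0.1, -0.0]
grip_width: 0.0
gripper_force: 2.5
```

Call:
servo_tool --steps '[{"tx":0.1,"ty":-0.03,"tz":0,"yaw":0,"claw":0},{"tx":0.05,"ty":-0.01,"tz":0,"yaw":0,"claw":0}]'

```text
time_s: 19.6
position: [0.5251, 0.0416, 0.0321]
tool_rot: [[0.965, -0.261, -0.002], [-0.261, -0.965, -0.0], [-0.002, 0.001, -1.0]]
ft_force: [-5.6, -0.4, 0.5]
grip_width: 0.0
gripper_force: 2.7
```

Call:
servo_tool --steps '[{"tx":0.1,"ty":-0.03,"tz":0,"yaw":0,"claw":0},{"tx":0.05,"ty":-0.01,"tz":0,"yaw":0,"claw":0}]'

```text
time_s: 19.8
position: [0.5266, 0.0411, 0.0321]
tool_rot: [[0.965, -0.261, -0.002], [-0.261, -0.965, -0.0], [-0.002, 0.001, -1.0]]
ft_force: [-5.4, 0.4, 0.4]
grip_width: 0.0002
gripper_force: 2.7
```

Call:
servo_tool --steps '[{"tx":0.1,"ty":-0.03,"tz":0,"yaw":0,"claw":0},{"tx":0.1,"ty":-0.02,"tz":0,"yaw":0,"claw":0}]'

```text
time_s: 20.0
position: [0.5285, 0.0407, 0.0321]
tool_rot: [[0.965, -0.261, -0.002], [-0.261, -0.965, -0.0], [-0.002, 0.001, -1.0]]
ft_force: [-4.7, -0.2, 0.1]
grip_width: -0.0001
gripper_force: 2.7
```

Run:
```python
from h import *
a,_,m,f=grab("top")
ref=cv2.imread("pics/top0.png")[:,:,::-1]
jx=np.array([np.cos(np.radians(-9.5)),np.sin(np.radians(-9.5))]); jy=np.array([-jx[1],jx[0]])
T=np.linalg.inv(m["T"])
c0=np.array([.5894,-.0171])
for k in(-.02,0,.02):
    t=np.arange(-70,-20,2.)/1000
    P=c0+k*jx+t[:,None]*jy; q=np.c_[P,np.full(len(P),.038)]@T[:3,:3].T+T[:3,3]
    u=(f*q[:,0]/q[:,2]+m["cx"]).astype(np.float32); v=(f*q[:,1]/q[:,2]+m["cy"]).astype(np.float32)
    for i in(ref,a): print([int(x) for x in cv2.remap(np.ascontiguousarray(i[:,:,2]),u,v,cv2.INTER_LINEAR).ravel()])
```

```text
[109, 103, 96, 97, 101, 108, 112, 114, 113, 112, 111, 112, 114, 114, 112, 107, 107, 119, 141, 163, 177, 185, 190, 192, 193]
[114, 107, 100, 101, 105, 111, 116, 119, 118, 115, 115, 123, 141, 159, 176, 187, 195, 197, 199, 201, 203, 203, 203, 202, 203]
[110, 103, 94, 96, 99, 103, 102, 102, 103, 102, 104, 108, 112, 114, 112, 108, 110, 121, 142, 162, 177, 184, 188, 188, 189]
[113, 107, 99, 103, 105, 106, 107, 107, 107, 106, 110, 121, 141, 160, 177, 187, 193, 196, 197, 196, 194, 194, 194, 194, 194]
[105, 100, 95, 97, 100, 102, 103, 102, 102, 103, 104, 106, 111, 113, 111, 108, 112, 123, 145, 163, 177, 182, 184, 184, 186]
[112, 106, 100, 100, 103, 107, 107, 107, 107, 106, 112, 125, 146, 164, 179, 187, 192, 195, 195, 195, 195, 193, 192, 192, 193]
```

Call:
servo_tool --steps '[{"tx":0.1,"ty":-0.03,"tz":0,"yaw":0,"claw":0}]'

```text
time_s: 20.15
position: [0.5295, 0.0404, 0.0321]
tool_rot: [[0.965, -0.261, -0.002], [-0.261, -0.965, -0.0], [-0.002, 0.001, -1.0]]
ft_force: [-5.5, 0.8, 1.2]
grip_width: 0.0002
gripper_force: 2.7
```

Call:
servo_tool --steps '[{"tx":0.1,"ty":-0.02,"tz":0,"yaw":0,"claw":0},{"tx":0.05,"ty":-0.02,"tz":0,"yaw":0,"claw":0}]'

```text
time_s: 20.35
position: [0.5296, 0.0404, 0.0318]
tool_rot: [[0.965, -0.261, -0.005], [-0.261, -0.965, 0.001], [-0.005, 0.001, -1.0]]
ft_force: [-11.4, 2.3, 4.9]
grip_width: -0.0003
gripper_force: 6.0
```

Jam reached, with a stiffness of about 4 N/mm. Next I press to about 17 N.

Call:
servo_tool --steps '[{"tx":0.05,"ty":-0.01,"tz":0,"yaw":0,"claw":0},{"tx":0.05,"ty":-0.02,"tz":0,"yaw":0,"claw":0}]'

```text
time_s: 20.55
position: [0.5297, 0.0405, 0.0317]
tool_rot: [[0.965, -0.26, -0.008], [-0.26, -0.965, 0.001], [-0.008, 0.001, -1.0]]
ft_force: [-15.5, 3.1, 5.2]
grip_width: 0.0001
gripper_force: 7.7
```

Call:
servo_tool --steps '[{"tx":0.05,"ty":-0.01,"tz":0,"yaw":0,"claw":0},{"tx":0,"ty":0,"tz":0,"yaw":0,"claw":0}]'

```text
time_s: 20.75
position: [0.5297, 0.0405, 0.0315]
tool_rot: [[0.965, -0.26, -0.009], [-0.26, -0.965, 0.001], [-0.009, 0.001, -1.0]]
ft_force: [-15.2, 2.2, 4.1]
grip_width: 0.0
gripper_force: 7.8
```

Call:
servo_tool --steps '[{"tx":-0.4,"ty":0.1,"tz":0,"yaw":0,"claw":0},{"tx":-0.4,"ty":0.11,"tz":0,"yaw":0,"claw":0},{"tx":0,"ty":0,"tz":0,"yaw":0,"claw":0},{"tx":0,"ty":0,"tz":0,"yaw":0,"claw":0}]'

```text
time_s: 21.15
position: [0.5258, 0.0417, 0.0325]
tool_rot: [[0.965, -0.261, 0.001], [-0.261, -0.965, -0.0], [0.001, -0.0, -1.0]]
ft_force: [-0.2, 0.5, -0.1]
grip_width: -0.0004
gripper_force: 0.0
```

Call:
servo_tool --steps '[{"tx":0.2,"ty":-0.05,"tz":0,"yaw":0,"claw":0},{"tx":0.1,"ty":-0.03,"tz":0,"yaw":0,"claw":0},{"tx":0.1,"ty":-0.02,"tz":0,"yaw":0,"claw":0},{"tx":0.1,"ty":-0.03,"tz":0,"yaw":0,"claw":0},{"tx":0.1,"ty":-0.03,"tz":0,"yaw":0,"claw":0},{"tx":0.1,"ty":-0.02,"tz":0,"yaw":0,"claw":0},{"tx":0.1,"ty":-0.03,"tz":0,"yaw":0,"claw":0}]'

```text
time_s: 21.85
position: [0.5297, 0.0406, 0.0315]
tool_rot: [[0.965, -0.26, -0.009], [-0.26, -0.965, 0.002], [-0.009, 0.001, -1.0]]
ft_force: [-15.3, 2.7, 4.9]
grip_width: -0.0004
gripper_force: 7.6
```

Call:
servo_tool --steps '[{"tx":0.05,"ty":-0.01,"tz":0,"yaw":0,"claw":0}]'

```text
time_s: 21.95
position: [0.5297, 0.0406, 0.0314]
tool_rot: [[0.965, -0.26, -0.01], [-0.26, -0.965, 0.002], [-0.01, 0.001, -1.0]]
ft_force: [-15.2, 2.7, 5.5]
grip_width: 0.0002
gripper_force: 7.8
```

Call:
servo_tool --steps '[{"tx":-0.4,"ty":0.1,"tz":0,"yaw":0,"claw":0},{"tx":-0.4,"ty":0.11,"tz":0.1,"yaw":0,"claw":0},{"tx":0,"ty":0,"tz":0.2,"yaw":0,"claw":0},{"tx":0.2,"ty":-0.05,"tz":0,"yaw":0,"claw":0},{"tx":0.1,"ty":-0.03,"tz":0,"yaw":0,"claw":0},{"tx":0.1,"ty":-0.02,"tz":0,"yaw":0,"claw":0},{"tx":0.1,"ty":-0.03,"tz":0,"yaw":0,"claw":0},{"tx":0.1,"ty":-0.03,"tz":0,"yaw":0,"claw":0},{"tx":0.1,"ty":-0.03,"tz":0,"yaw":0,"claw":0}]'

```text
time_s: 22.85
position: [0.5297, 0.0406, 0.0346]
tool_rot: [[0.965, -0.261, -0.008], [-0.261, -0.965, 0.001], [-0.008, 0.001, -1.0]]
ft_force: [-13.4, 2.1, 4.0]
grip_width: 0.0002
gripper_force: 6.9
```

Call:
servo_tool --steps '[{"tx":0.1,"ty":-0.02,"tz":0,"yaw":0,"claw":0}]'

```text
time_s: 22.95
position: [0.5298, 0.0406, 0.0343]
tool_rot: [[0.965, -0.26, -0.01], [-0.26, -0.965, 0.002], [-0.01, 0.001, -1.0]]
ft_force: [-15.8, 3.2, 6.1]
grip_width: 0.0003
gripper_force: 8.5
```

Call:
servo_tool --steps '[{"tx":0.05,"ty":-0.02,"tz":0,"yaw":0,"claw":0}]'

```text
time_s: 23.05
position: [0.5298, 0.0406, 0.0342]
tool_rot: [[0.965, -0.26, -0.011], [-0.26, -0.966, 0.002], [-0.012, 0.001, -1.0]]
ft_force: [-17.8, 5.0, 6.2]
grip_width: 0.0002
gripper_force: 8.8
```

Call:
servo_tool --steps '[{"tx":0.04,"ty":-0.01,"tz":0,"yaw":0,"claw":0}]'

```text
time_s: 23.15
position: [0.5298, 0.0406, 0.0342]
tool_rot: [[0.965, -0.26, -0.012], [-0.26, -0.966, 0.002], [-0.012, 0.001, -1.0]]
ft_force: [-19.1, 4.9, 8.2]
grip_width: 0.0004
gripper_force: 9.6
```

Call:
servo_tool --steps '[{"tx":-0.5,"ty":0.14,"tz":0,"yaw":0,"claw":0},{"tx":-0.4,"ty":0.11,"tz":0,"yaw":0,"claw":0},{"tx":0,"ty":0,"tz":0,"yaw":0,"claw":0},{"tx":0,"ty":0,"tz":0,"yaw":0,"claw":0}]'

```text
time_s: 23.55
position: [0.526, 0.0418, 0.0355]
tool_rot: [[0.965, -0.261, 0.001], [-0.261, -0.965, -0.0], [0.001, -0.0, -1.0]]
ft_force: [0.7, 0.5, 1.0]
grip_width: 0.0004
gripper_force: 0.0
```

Call:
servo_tool --steps '[{"tx":0.2,"ty":-0.05,"tz":0,"yaw":0,"claw":0},{"tx":0.1,"ty":-0.03,"tz":0,"yaw":0,"claw":0},{"tx":0.1,"ty":-0.02,"tz":0,"yaw":0,"claw":0},{"tx":0.1,"ty":-0.03,"tz":0,"yaw":0,"claw":0},{"tx":0.1,"ty":-0.03,"tz":0,"yaw":0,"claw":0},{"tx":0.1,"ty":-0.03,"tz":0,"yaw":0,"claw":0},{"tx":0.1,"ty":-0.03,"tz":0,"yaw":0,"claw":0},{"tx":0.05,"ty":-0.01,"tz":0,"yaw":0,"claw":0}]'

```text
time_s: 24.35
position: [0.5298, 0.0406, 0.0343]
tool_rot: [[0.965, -0.26, -0.011], [-0.26, -0.966, 0.002], [-0.011, 0.001, -1.0]]
ft_force: [-15.9, 4.5, 5.7]
grip_width: -0.0002
gripper_force: 8.5
```

Call:
servo_tool --steps '[{"tx":-0.5,"ty":0.13,"tz":0,"yaw":0,"claw":0},{"tx":-0.5,"ty":0.13,"tz":0,"yaw":0,"claw":0},{"tx":-1,"ty":0.27,"tz":0,"yaw":0,"claw":0},{"tx":-2,"ty":0.5,"tz":1,"yaw":0,"claw":0},{"tx":-3,"ty":0.8,"tz":3,"yaw":0,"claw":0},{"tx":-4,"ty":1,"tz":3,"yaw":0,"claw":0},{"tx":-3,"ty":0.8,"tz":2,"yaw":0,"claw":0},{"tx":0,"ty":0,"tz":0,"yaw":0,"claw":0}]'

```text
time_s: 25.15
position: [0.3921, 0.0766, 0.1267]
tool_rot: [[0.966, -0.26, 0.002], [-0.26, -0.966, -0.0], [0.002, -0.0, -1.0]]
ft_force: [0.3, -1.3, -0.7]
grip_width: -0.0002
gripper_force: 0.0
```

Run:
```python
from h import *
a,_,m,f=grab("top"); b,_,_,_=grab("side")
r=lambda i:cv2.resize(i[:,:,::-1],(400,400),interpolation=cv2.INTER_CUBIC)
cv2.imwrite("pics/g8.png",np.hstack([r(a[145:225,200:280]),r(b[140:220,210:290])]))
```

```text
(no output)
```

View pics/g8.png

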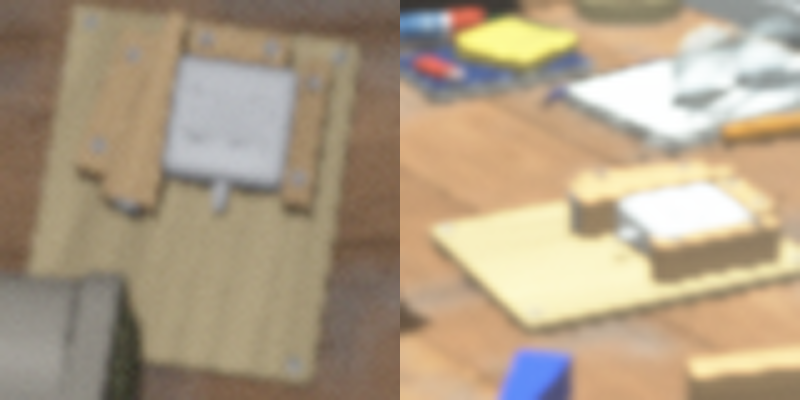

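The wedge sits between the fence and the brick with its butt at (127,205). The brick is hard against the rail at (285,170), flat, and nothing touches it. The last tap gave no further movement at the same force, so I'm handing it in.

```bash
python3 -c "
from rig import env
print(env.close_job())"
```

```text
the job is handed in; nothing more can be done
None
```

I handed the job in at about 25 s: the wedge is jammed in the slot with the brick hard against the rail, the spacer and mug were not touched, and no verdict came back. The push peaked at about 20 N and the last tap moved nothing, but I could not measure the force the wedge now holds on the brick.

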